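Balance the washed walnut paddle on the drying rest

TASK

The washed walnut stirring paddle has to dry with air all round it: pick it up and balance it across the ridge of the black drying rest, on its balance point and roughly square to the ridge, so that it stays level there by itself with both ends hanging free. Leave the white-headed turner, the mug and the spice jar where they are.

Things in the scene. Friction and masses are not known exactly. Their poses are not given: they have to be found in the camera images.
- paddle: Dark walnut paddle lying flat, 340 mm long, 0.1-0.2 kg. Handle 230 mm long, 24 wide (y), 20 thick, its last 60 mm grey-blue; head 110 long, 60 wide, 14 thick, round tip; underside flat. Origin: balance point (centre of mass), on the underside of the handle, 43 mm behind the neck where the wide head begins, 153 from head tip, 187 from handle end. x lengthwise to head, z up.
- rest_top (a point): Centre of the drying rest's flat ridge top, 70 mm above the counter. Black rest fixed to the counter; grey-blue top strip 140 mm long (x axis, along the ridge), 32 mm wide (y axis, across it); z up. Base plate 150 x 100 x 10 mm. The paddle shall lie along y, head either way; it stays level only if its balance point is over the 32 mm strip.
- turner: Bystander shaped like the paddle: white slotted head 112 mm long, 64 wide, 14 thick; mid-brown handle 230 long, 24 wide, 20 thick, no blue end. Lies beside the paddle, about parallel, centre lines 120-140 mm apart, on either side of it. Origin on its underside at its balance point, 39 mm behind the neck; x to the head, z up.
- mug: Bystander: pale grey-blue mug, 80 mm across, 88 mm high, handle on its +y side; stands beyond the rest. Origin at the centre of its underside, z up.
- jar: Bystander: amber glass spice jar with metal lid, 56 mm across, 95 mm high; stands beyond the rest. Origin at the centre of its underside, z up.

How it is judged:
On the way:
1. the paddle is lifted clear of the counter, above the height of the ridge (height (world z) of paddle above 0.08 m), for 0.1 s.
At the end, for the whole second after the job is handed in: The released paddle rests level (5 degrees) on the ridge: its balance point within 20 mm of the ridge's centre line, 70 mm of its middle along it and 6 mm of its height, square to it within 23 degrees, either way round; turner, mug and jar within 30 mm of where they stood (y of paddle in the frame of rest_top between -0.02 and 0.02 m and x of paddle in the frame of rest_top between -0.07 and 0.07 m and z of paddle in the frame of rest_top between -0.006 and 0.006 m and angle between paddle's own z axis and vertical below 0.09 rad and angle between the x axis of paddle and the y axis of rest_top, either way round below 0.4 rad and linear speed of paddle below 0.02 m/s and angular speed of paddle below 0.1 rad/s and distance of each of turner, mug, jar from where it was at the start of the episode below 0.03 m); the robot touches nothing.
It fails at once if the white-headed turner is moved more than 30 mm (distance of turner from where it was at the start of the episode above 0.03 m).
It fails at once if the mug is moved more than 30 mm (distance of mug from where it was at the start of the episode above 0.03 m).
It fails at once if the spice jar is moved more than 30 mm (distance of jar from where it was at the start of the episode above 0.03 m).
It also fails if it takes over 34 s, if anything falls off the work surface, if the arm or the gripper's body presses on something with over 40 N, if the wrist force passes 120 N, or if a joint passes its speed limit or range.

ROBOT

A 6-joint arm with a two-finger parallel gripper is mounted at the origin on the work surface. World frame = base frame: x ahead of the robot, y to its left, z up, the work surface at z = 0. Lengths are in m, angles in rad, forces in N, time in s.
With the tool pointing down it reaches from about 0.275 to 0.725 m from the base axis. Payload 15.9 kg.
Tool frame: the origin (TCP) lies midway between the tips of the shut fingers; the grasp point (between the pads) lies 19 mm behind it; z points along the fingers, y is the line along which they close (so a half turn about z gives the same grasp; the last joint's range is limited). The gripper opens to 85 mm and grips with 20 to 120 N. Pads are 22 mm wide; open, the fingers measure 114 mm over their backs; the gripper's body (76 mm by 85 mm) begins 54 mm behind the grasp point. The pads swing forward as they close: fully open they stand 13 mm farther back than shut.
Start: joints at [-1.205, 0.213, -0.034, 1.323, 0, 1.571], TCP at [0.179, -0.467, 0.231] pointing down, gripper open.
Joint ranges: [-2.98, 2.98], [-0.74, 1.72], [-1.14, 1.35], [-2.1, 2.04], [-1.57, 1.44], [-3.14, 3.14]. Speed limits (rad/s): [1.89, 1.89, 2.39, 2.57, 3.14, 3.14].

INTERFACE

Orientations are given as a rotation vector (axis times angle).
In Python, from cell import manip gives the robot as it stands. The module is installed in compiled form; this text tells all that it offers.
- The arm moves only by the tool send_rows, never from a script. Its argument "deltas" is a list of rows, each an object with "linear": the shift along the world's x, y, z in mm, a list of three; "turn": the turn about the world's z in rad; "hand": the closure, from -1 (fully open) to 1 (shut), so that 0 is half open. A call has 1 to 8 rows; each row is the pose to reach, as a shift and turn from the pose commanded when the call began; what a row does not reach only later rows make up. A row lasts 1/8 s, in which the tool goes at most 62.5 mm and 10.7 degrees, less where a joint would pass 70% of its speed; a pose out of reach is approached as far as the arm can. A call with a gripper value outside its range is refused whole. The fingers move at their own pace and stop on an object; the grip force is fixed at half the most. Time passes only in rows, so rows that repeat a pose let the fingers close. It gives the time, the measured TCP pose, the force, the opening and the grip force at its end, in the units of the state.
- manip.get_state(): the state, without advancing time (a new reading comes with each control period).
- manip.read_camera(name): name is "scene" or "top" or "wrist"; returns the picture (400x640x3 uint8, red, green, blue); there is no depth.
- manip.camera_params(name): a dict with "camera_matrix" (3x3 intrinsics, pixels), "distortion" ([k1, k2, p1, p2, k3] as OpenCV has them; the pictures are not rectified), "eye" and "orientation" of the camera in the world. Camera axes: x right, y down, z forward; pixel columns grow to the right and rows downward; lengths in m; the calibration is good to about 2 mm. A picture is of the moment at which its call begins: read the wrist's pose just before it. camera_params takes no time and is no camera call; for the wrist camera it gives the pose at the moment of the call.
- manip.sign_off(): hands the job in; it is judged then, once.
Trained networks look in the newest picture that a camera, given by its name, has taken for a name from the list of things; names that differ only in an ending like _2 or _b are one class to them, and where a whole thing is asked for, a point or a joint stands for the part that bears it (a point fixed in the world has none). Each returns a list of dicts, best first, with "p" (0 to 1); they miss things now and then, are a little off and sometimes report something else, mostly with a low value. They report only what shows in the picture. A call takes as long as a camera call.
- manip.regions_of(camera, query): "mask" (400x640 bool, what is visible of it) and "box" ([left, top, right, bottom] in pixels, round what is visible of it).
- manip.mark_of(camera, query): "position" ([column, row] in pixels: a listed point, or the origin of a listed thing).
The state is a dict: "time_s": time; "joint_pos": joint angles; "qd": joint speeds; "effort": joint torques, N m; "position": TCP position; "eef_rot": TCP orientation; "force": force on the tool from outside, world axes, zero at the start; "ft_torque": the same for the moment, N m; "width": finger opening in m; "finger_force": force on a finger pad.
Only numpy, scipy, OpenCV 4.12 (cv2) and the standard library are available. Lean on these libraries where they do the work, as an engineer would, in place of code of your own. Each camera call takes 0.05 s, during which the arm holds its last target. There are 200 camera calls.

## Working session

There is one attempt and no reset: what is moved stays moved. The work goes in short steps, Python scripts to look and compute and a tool call to move; the robot and the scene stay as the last step left them, time stands still between calls to the robot, and variables do not carry over. Pictures are saved under pics/ and viewed, at most 10 in all, crops included, and the job is handed in when it is done.

Besides the shell and the picture viewer there is one more tool, called after "Request:" as name(argument=value, ...) on one line, values as JSON. send_rows: Moves the arm, as the interface text tells. Its arguments: {"type":"object","properties":{"deltas":{"type":"array","items":{"type":"object","properties":{"linear":{"type":"array","items":{"type":"number"}},"turn":{"type":"number"},"hand":{"type":"number"}}}}},"required":["deltas"]}

```bash
mkdir -p pics; cat > h.py <<'E'
import numpy as np, cv2
from scipy.spatial.transform import Rotation as R
from cell import manip
def ray(P,px):
    K=np.array(P["camera_matrix"]);d=np.array(P["distortion"])
    u=cv2.undistortPoints(np.array(px,float).reshape(-1,1,2),K,d).reshape(-1,2)
    o=np.array(P["orientation"],float)
    M=o if o.shape==(3,3) else R.from_rotvec(o).as_matrix()
    return np.array(P["eye"]),np.c_[u,np.ones(len(u))]@M.T
def onz(P,px,z):
    e,r=ray(P,px); return e+r*((z-e[2])/r[:,2])[:,None]
def save(n,im): cv2.imwrite(f"pics/{n}.png",im[:,:,::-1])
E
python3 - <<'E'
from h import *
print(manip.get_state())
for c in ["top","scene"]:
    im=manip.read_camera(c); save(c+"0",im)
    P=manip.camera_params(c); print(c,P)
    for q,z in [("paddle",0.0),("rest_top",.07),("turner",0),("mug",0),("jar",0)]:
        for m in manip.mark_of(c,q)[:2]: print(q,m["p"],m["position"],onz(P,m["position"],z).round(4))
    for q,z in [("paddle",.01),("turner",.01)]:
        for m in manip.regions_of(c,q)[:2]:
            ys,xs=np.nonzero(m["mask"]); 
            if len(xs)<20: continue
            w=onz(P,np.c_[xs,ys],z)[:,:2]; ev,V=np.linalg.eigh(np.cov(w.T)); t=(w-w.mean(0))@V[:,1]
            print(q,m["p"],m["box"],w.mean(0).round(4),"axis",V[:,1].round(3),"ext",t.min().round(3),t.max().round(3))
E
```

```text
{'time_s': 0.0, 'joint_pos': array([-1.20499612e+00,  2.13366597e-01, -3.50615049e-02,  1.32351958e+00,
        1.37000793e-05,  1.57080238e+00]), 'qd': array([-0.00080588, -0.00160677, -0.00128285,  0.00160567, -0.00151446,
        0.00069581]), 'effort': array([-3.82494100e-04, -6.86164999e+01,  4.87117910e+01,  1.73832063e-02,
       -1.13429769e-04, -1.25050451e-05]), 'position': array([ 0.17872655, -0.46658889,  0.23081   ]), 'eef_rot': array([-3.08807799e+00, -5.71183625e-01,  3.07675500e-04]), 'force': array([0.11938632, 0.14648255, 0.162504  ]), 'ft_torque': array([-0.00448141, -0.00457835,  0.01395874]), 'finger_force': 0.0, 'width': 0.08542262400735241}
top {'camera_matrix': array([[380.83905893,   0.        , 317.47074966],
       [  0.        , 380.83905893, 202.5461588 ],
       [  0.        ,   0.        ,   1.        ]]), 'distortion': array([-0.02902753,  0.        ,  0.        ,  0.        ,  0.        ]), 'eye': array([0.39568245, 0.01219668, 0.98281861]), 'orientation': array([-2.1492538 ,  2.07540381, -0.22338338])}
paddle 0.55 [195.3, 256.3] [[0.4515 0.3219 0.   
[... 453 characters left out ...]
  0.        , 327.94186637],
       [  0.        , 397.25548464, 202.20928628],
       [  0.        ,   0.        ,   1.        ]]), 'distortion': array([-0.05652378,  0.        ,  0.        ,  0.        ,  0.        ]), 'eye': array([ 1.42613185, -0.12452157,  0.60563203]), 'orientation': array([-1.68963542, -1.46535286,  0.78557001])}
paddle 0.76 [415.4, 198.2] [[0.4755 0.3036 0.    ]]
rest_top 0.95 [240.1, 196.4] [[ 0.5241 -0.1996  0.07  ]]
turner 0.98 [378.5, 201.9] [[ 0.483   0.1881 -0.    ]]
mug 0.6 [216.5, 271.4] [[ 0.7287 -0.2524  0.    ]]
jar 0.92 [301.9, 266.7] [[ 0.7363 -0.0609  0.    ]]
paddle 0.58 [383.8, 162.8, 453.2, 223.1] [0.4646 0.3189] axis [-0.98  -0.201] ext -0.149 0.226
```

View pics/top0.png

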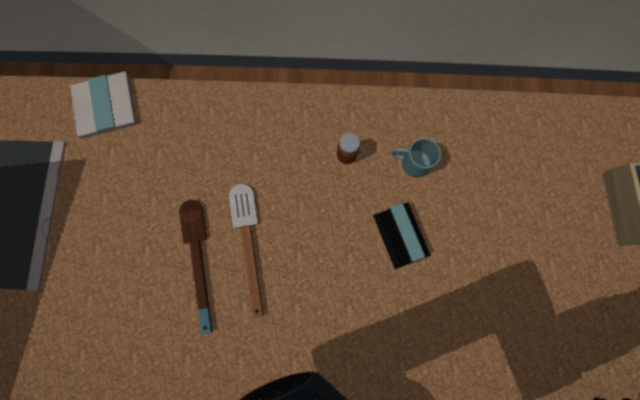

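View pics/scene0.png

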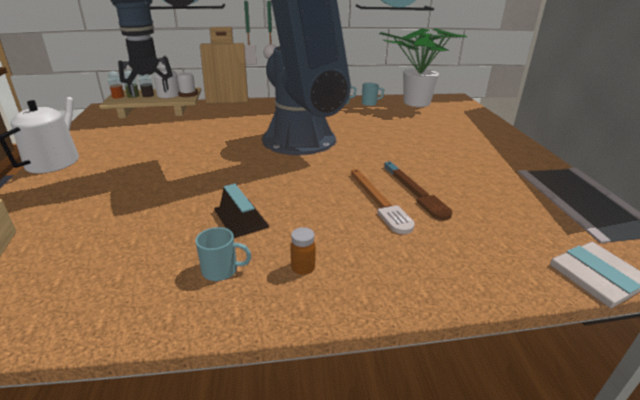

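The top view shows the paddle at left, with its head tip at (191,201) and blue end at (206,331). The turner is at (248,243). The rest's blue strip runs from (398,206) to (418,262), with the jar at (348,148) and the mug at (420,157). The scene view agrees with this layout. The mask gives the right length (340 mm) and puts the balance point near (0.448, 0.315) with the paddle's yaw at about 12.7°.

Request:
send_rows(deltas=[{"linear": [16, 50, 0], "turn": 0.18, "hand": -1}, {"linear": [33, 100, 0], "turn": 0.36, "hand": -1}, {"linear": [50, 150, 0], "turn": 0.54, "hand": -1}, {"linear": [66, 200, 0], "turn": 0.72, "hand": -1}, {"linear": [83, 250, 0], "turn": 0.9, "hand": -1}, {"linear": [100, 300, 0], "turn": 1.08, "hand": -1}, {"linear": [116, 350, 0], "turn": 1.26, "hand": -1}, {"linear": [133, 400, 0], "turn": 1.44, "hand": -1}])

```text
time_s: 1.8
position: [0.312, -0.0655, 0.2316]
eef_rot: [1.939, 2.47, 0.001]
force: [0.7, -0.9, 0.8]
width: 0.0854
finger_force: 0.0
```

Request:
send_rows(deltas=[{"linear": [17, 48, 0], "turn": 0.18, "hand": -1}, {"linear": [34, 96, 0], "turn": 0.36, "hand": -1}, {"linear": [51, 143, 0], "turn": 0.54, "hand": -1}, {"linear": [68, 191, 0], "turn": 0.72, "hand": -1}, {"linear": [85, 239, 0], "turn": 0.9, "hand": -1}, {"linear": [102, 287, 0], "turn": 1.08, "hand": -1}, {"linear": [119, 334, 0], "turn": 1.26, "hand": -1}, {"linear": [136, 382, 0], "turn": 1.44, "hand": -1}])

```text
time_s: 2.8
position: [0.4481, 0.3166, 0.2313]
eef_rot: [-0.172, 3.137, 0.0]
force: [1.0, 0.3, 1.1]
width: 0.0853
finger_force: 0.0
```

```bash
cat >> h.py <<'E'
def yaw(rv):
    y=R.from_rotvec(rv).as_matrix()[:,1]; return np.arctan2(y[1],y[0])
def axis(P,px,z):
    w=onz(P,px,z)[:,:2]; ev,V=np.linalg.eigh(np.cov(w.T)); a=V[:,1]*np.sign(V[0,1]); t=(w-w.mean(0))@a
    return w.mean(0),a,t.min(),t.max(),np.arctan2(a[1],a[0])
E
python3 - <<'E'
from h import *
s=manip.get_state(); print(s["time_s"],s["position"],yaw(s["eef_rot"]),s["joint_pos"])
im=cv2.imread("pics/top0.png"); P=manip.camera_params("top")
roi=np.zeros(im.shape[:2],bool); roi[195:275,370:440]=1
b,g,r=[im[:,:,i].astype(int) for i in range(3)]
ys,xs=np.nonzero(roi&(b>r+15)&(b>60)); print("ridge",len(xs),axis(P,np.c_[xs,ys],.07))
Pw=manip.camera_params("wrist"); iw=manip.read_camera("wrist"); save("w1",iw)
for m in manip.regions_of("wrist","paddle")[:2]:
    ys,xs=np.nonzero(m["mask"]); print(m["p"],m["box"],axis(Pw,np.c_[xs,ys],.015))
for m in manip.mark_of("wrist","paddle")[:2]: print(m["p"],m["position"],onz(Pw,m["position"],0))
E
```

```text
2.8 [0.44810712 0.3165799  0.23129915] 1.6803505178895883 [ 6.15118198e-01  3.14661852e-01  9.97510589e-02  1.35561930e+00
 -9.51231971e-05  5.05564000e-01]
ridge 794 (array([ 0.52299401, -0.20599998]), array([0.92502416, 0.37990828]), np.float64(-0.06793420703466108), np.float64(0.06983527676499186), np.float64(0.3896971357552931))
0.6 [278.8, 0.0, 348.9, 280.7] (array([0.45423638, 0.31747165]), array([0.97423067, 0.22555397]), np.float64(-0.16434812714210062), np.float64(0.14493853871439838), np.float64(0.2275116242281625))
0.81 [312.2, 155.2] [[0.4451656  0.31527143 0.        ]]
```

View pics/w1.png

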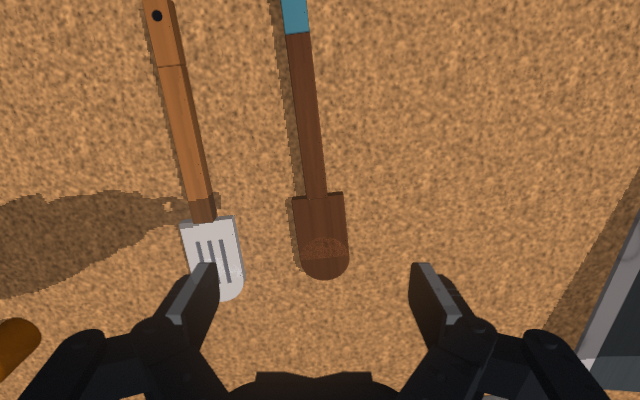

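The wrist view shows the paddle with its neck at (317,195), tip at (324,279) and blue end at (294,15), and the turner well to the left. The balance point comes out at about (0.4465, 0.3155) with yaw 0.227, agreeing with the top view, so I'm descending.

Request:
send_rows(deltas=[{"linear": [-1, -1, -55], "turn": 0.115, "hand": -1}, {"linear": [-1, -1, -110], "turn": 0.115, "hand": -1}, {"linear": [-1, -1, -160], "turn": 0.115, "hand": -1}, {"linear": [-1, -1, -200], "turn": 0.115, "hand": -1}, {"linear": [-1, -1, -220], "turn": 0.115, "hand": -1}, {"linear": [-1, -1, -227], "turn": 0.115, "hand": -1}, {"linear": [-1, -1, -227], "turn": 0.115, "hand": -1}])

```text
time_s: 3.82
position: [0.4469, 0.3135, 0.0048]
eef_rot: [-0.341, 3.123, 0.0]
force: [0.0, -0.6, 0.8]
width: 0.0858
finger_force: 0.0
```

Request:
send_rows(deltas=[{"linear": [0, 0, 0], "turn": 0, "hand": 1}, {"linear": [0, 0, 0], "turn": 0, "hand": 1}, {"linear": [0, 0, 0], "turn": 0, "hand": 1}, {"linear": [0, 0, 0], "turn": 0, "hand": 1}, {"linear": [0, 0, 0], "turn": 0, "hand": 1}, {"linear": [0, 0, 0], "turn": 0, "hand": 1}, {"linear": [0, 0, 0], "turn": 0, "hand": 1}, {"linear": [0, 0, 0], "turn": 0, "hand": 1}])

```text
time_s: 4.82
position: [0.447, 0.314, 0.0048]
eef_rot: [-0.342, 3.122, 0.0]
force: [-1.8, -0.7, 7.7]
width: 0.0226
finger_force: 60.0
```

Request:
send_rows(deltas=[{"linear": [0, 0, 20], "turn": 0, "hand": 1}, {"linear": [0, 0, 60], "turn": 0, "hand": 1}, {"linear": [0, 0, 110], "turn": 0, "hand": 1}, {"linear": [0, 0, 160], "turn": 0, "hand": 1}, {"linear": [0, 0, 160], "turn": 0, "hand": 1}])

```text
time_s: 5.45
position: [0.4484, 0.315, 0.168]
eef_rot: [-0.342, 3.117, 0.005]
force: [-0.6, 0.1, -1.5]
width: 0.0226
finger_force: 59.0
```

Request:
send_rows(deltas=[{"linear": [6, -40, 0], "turn": -0.1, "hand": 1}, {"linear": [12, -80, 0], "turn": -0.2, "hand": 1}, {"linear": [18, -120, 0], "turn": -0.3, "hand": 1}, {"linear": [24, -160, 0], "turn": -0.4, "hand": 1}, {"linear": [30, -200, 0], "turn": -0.5, "hand": 1}, {"linear": [36, -240, 0], "turn": -0.6, "hand": 1}, {"linear": [42, -280, 0], "turn": -0.75, "hand": 1}, {"linear": [42, -280, 0], "turn": -0.8, "hand": 1}])

```text
time_s: 6.45
position: [0.4885, 0.0315, 0.1633]
eef_rot: [-0.91, -3.006, 0.001]
force: [1.0, 0.2, -1.1]
width: 0.0227
finger_force: 59.1
```

Request:
send_rows(deltas=[{"linear": [6, -40, 0], "turn": -0.1, "hand": 1}, {"linear": [12, -80, 0], "turn": -0.2, "hand": 1}, {"linear": [18, -120, 0], "turn": -0.3, "hand": 1}, {"linear": [24, -160, 0], "turn": -0.4, "hand": 1}, {"linear": [30, -200, 0], "turn": -0.5, "hand": 1}, {"linear": [35, -236, 0], "turn": -0.6, "hand": 1}, {"linear": [35, -236, 0], "turn": -0.6, "hand": 1}, {"linear": [35, -236, 0], "turn": -0.6, "hand": 1}])

```text
time_s: 7.45
position: [0.5233, -0.2017, 0.1635]
eef_rot: [-1.748, -2.608, 0.0]
force: [-0.1, 0.3, -1.0]
width: 0.0225
finger_force: 59.2
```

```bash
python3 - <<'E'
from h import *
s=manip.get_state(); print(s["time_s"],s["position"],yaw(s["eef_rot"]),s["width"],s["finger_force"],s["joint_pos"])
for c in ["top","scene","wrist"]:
    P=manip.camera_params(c); im=manip.read_camera(c); save(c+"2",im)
    for m in manip.regions_of(c,"paddle")[:1]:
        ys,xs=np.nonzero(m["mask"]); print(c,m["p"],m["box"],axis(P,np.c_[xs,ys],s["position"][2]+.01))
    for q,z in (("paddle",s["position"][2]-.005),("rest_top",.07)):
        for m in manip.mark_of(c,q)[:1]: print(c,q,m["p"],m["position"],onz(P,m["position"],z))
E
```

```text
7.45 [ 0.52331119 -0.20170188  0.1634706 ] 0.38984205587260556 0.02248292928616394 59.18859243392944 [-3.68011283e-01  3.59421536e-01 -8.95575472e-03  1.20384767e+00
  2.21408461e-04  8.12943335e-01]
top 0.63 [334.8, 219.5, 418.6, 259.9] (array([ 0.48851022, -0.11666739]), array([ 0.38042773, -0.92481065]), np.float64(-0.09462122170781909), np.float64(0.09455708733955466), np.float64(-1.180537563541601))
top paddle 0.95 [410.9, 225.5] [[ 0.52586153 -0.1931562   0.1584706 ]]
top rest_top 0.7 [406.4, 231.2] [[ 0.5255214  -0.20404564  0.07      ]]
scene 0.62 [174.2, 141.2, 304.1, 187.8] (array([ 0.53756678, -0.20726832]), array([ 0.41677963, -0.90900756]), np.float64(-0.20254457080481164), np.float64(0.14581757671138865), np.float64(-1.1408966288917257))
scene paddle 0.79 [236.9, 165.7] [[ 0.52358677 -0.19952703  0.1584706 ]]
scene rest_top 0.63 [239.4, 198.3] [[ 0.53347765 -0.20107289  0.07      ]]
wrist 0.58 [278.3, 0.0, 347.1, 378.1] (array([ 0.50860531, -0.16481224]), array([ 0.38252858, -0.92394366]), np.float64(-0.07183787398353311), np.float64(0.10190336183727991), np.float64(-1.1782648498180326))
wrist paddle 0.93 [311.6, 258.2] [[ 0.5229042  -0.20162959  0.1584706 ]]
```

View pics/wrist2.png

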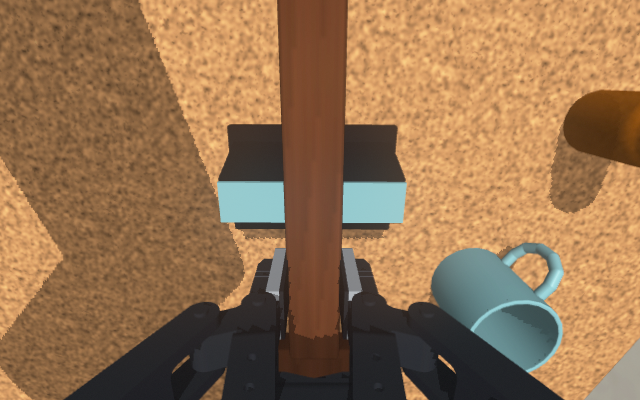

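View pics/scene2.png

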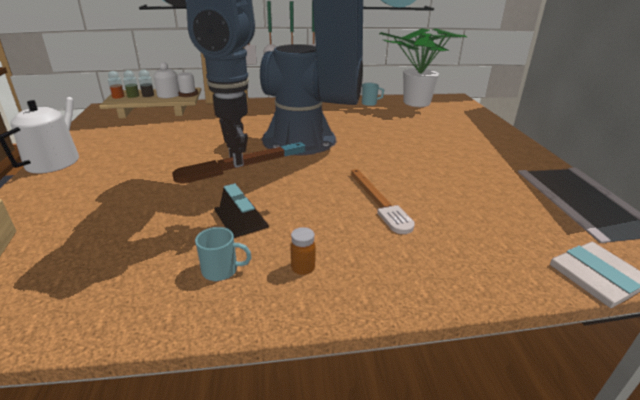

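```bash
python3 - <<'E'
from h import *
P=manip.camera_params("wrist"); s=manip.get_state(); t=s["position"][:2]
w=onz(P,[[219,181],[405,181],[405,222],[219,222]],.07)[:,:2]
c=w.mean(0); e=w[1]-w[0]; f=w[3]-w[0]
print(w,c,np.linalg.norm(e),np.linalg.norm(f),np.arctan2(e[1],e[0]))
y=.39; print("delta in ridge frame", np.array([[np.cos(y),np.sin(y)],[-np.sin(y),np.cos(y)]])@(c-t))
# blue handle end from top
im=cv2.imread("pics/top2.png").astype(int); roi=np.zeros(im.shape[:2],bool); roi[205:270,325:375]=1
ys,xs=np.nonzero(roi&(im[:,:,0]>im[:,:,2]+15)); Pt=manip.camera_params("top")
w=onz(Pt,np.c_[xs,ys],s["position"][2]+.01)[:,:2]-t; d=w@np.array([-np.sin(y),np.cos(y)])
print(len(d),"blue end",d.min(),d.max(),"expect .127 .187")
E
```

```text
[[ 0.4540839  -0.21517556]
 [ 0.58090262 -0.1632458 ]
 [ 0.59610137 -0.19256372]
 [ 0.46372513 -0.24677417]] [ 0.52370325 -0.20443981] 0.13703900487258905 0.033036731558677014 0.3886521741365151
delta in ridge frame [-0.0010017 -0.002147 ]
286 blue end 0.12624035000521933 0.18560378781864129 expect .127 .187
```

Strip corners in the wrist view ((219,181) to (405,222)) give a 137 x 33 mm strip with yaw 0.389. The TCP is only 2 mm off its centre line, and the blue-end check shows the grip is on the balance point. I'm lowering now.

Request:
send_rows(deltas=[{"linear": [0, -2, -25], "turn": 0, "hand": 1}, {"linear": [0, -2, -50], "turn": 0, "hand": 1}, {"linear": [0, -2, -68], "turn": 0, "hand": 1}, {"linear": [0, -2, -78], "turn": 0, "hand": 1}, {"linear": [0, -2, -83], "turn": 0, "hand": 1}, {"linear": [0, -2, -86], "turn": 0, "hand": 1}, {"linear": [0, -2, -87], "turn": 0, "hand": 1}, {"linear": [0, -2, -87], "turn": 0, "hand": 1}])

```text
time_s: 9.05
position: [0.524, -0.2042, 0.0776]
eef_rot: [1.75, 2.609, 0.0]
force: [-1.1, 0.4, -0.9]
width: 0.0224
finger_force: 59.2
```

Request:
send_rows(deltas=[{"linear": [0, 0, -1], "turn": 0, "hand": 1}, {"linear": [0, 0, -2], "turn": 0, "hand": 1}, {"linear": [0, 0, -2], "turn": 0, "hand": 1}])

```text
time_s: 9.43
position: [0.5237, -0.2041, 0.0752]
eef_rot: [-1.75, -2.609, 0.0]
force: [-0.4, -0.0, -0.5]
width: 0.0226
finger_force: 59.2
```

Request:
send_rows(deltas=[{"linear": [0, 0, -0.5], "turn": 0, "hand": 1}, {"linear": [0, 0, -1], "turn": 0, "hand": 1}, {"linear": [0, 0, -1], "turn": 0, "hand": 1}])

```text
time_s: 9.8
position: [0.5238, -0.2042, 0.0748]
eef_rot: [1.75, 2.609, 0.0]
force: [-3.8, 1.7, 7.7]
width: 0.0226
finger_force: 60.3
```

Contact (7.7 N). Opening gently.

Request:
send_rows(deltas=[{"linear": [0, 0, 0], "turn": 0, "hand": 0.4}, {"linear": [0, 0, 0], "turn": 0, "hand": 0.3}, {"linear": [0, 0, 0], "turn": 0, "hand": 0.2}, {"linear": [0, 0, 0], "turn": 0, "hand": 0.1}, {"linear": [0, 0, 0], "turn": 0, "hand": 0}, {"linear": [0, 0, 0], "turn": 0, "hand": 0}, {"linear": [0, 0, 0], "turn": 0, "hand": 0}, {"linear": [0, 0, 0], "turn": 0, "hand": 0}])

```text
time_s: 10.8
position: [0.5238, -0.2042, 0.0743]
eef_rot: [1.75, 2.609, -0.0]
force: [0.3, 0.6, 0.8]
width: 0.0429
finger_force: 0.0
```

```bash
python3 - <<'E'
from h import *
s=manip.get_state(); print(s["time_s"],s["width"],s["force"])
save("s3",manip.read_camera("scene")); save("w3",manip.read_camera("wrist"))
a=cv2.imread("pics/s3.png")[100:260,140:340]; b=cv2.imread("pics/w3.png")
cv2.imwrite("pics/c3.png",np.vstack([cv2.resize(a,(500,400)),cv2.resize(b,(320,200))[:, :].copy() if 0 else cv2.copyMakeBorder(cv2.resize(b,(320,200)),0,0,0,180,0)]))
E
```

```text
10.8 0.04294588264188065 [0.25606606 0.60650161 0.82885994]
```

View pics/c3.png

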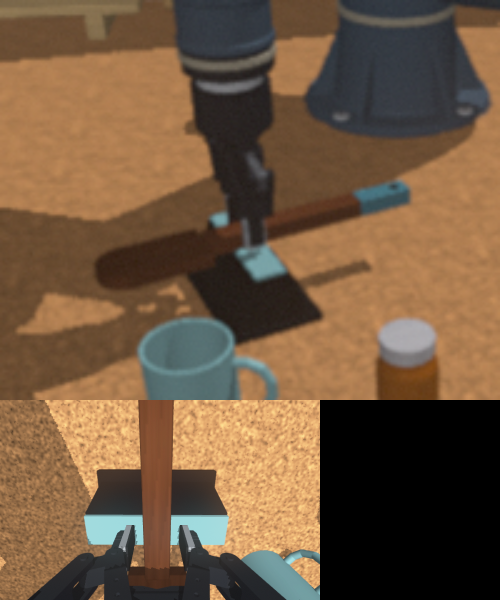

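The crops show the paddle resting across the strip by itself. The fingers are clear on both sides, and the mug and jar are untouched. I'm retreating straight up.

Request:
send_rows(deltas=[{"linear": [0, 0, 5], "turn": 0, "hand": 0}, {"linear": [0, 0, 15], "turn": 0, "hand": 0}, {"linear": [0, 0, 40], "turn": 0, "hand": 0}, {"linear": [0, 0, 80], "turn": 0, "hand": 0}, {"linear": [0, 0, 120], "turn": 0, "hand": 0}, {"linear": [0, 0, 150], "turn": 0, "hand": 0}, {"linear": [0, 0, 150], "turn": 0, "hand": 0}, {"linear": [0, 0, 150], "turn": 0, "hand": 0}])

```text
time_s: 11.9
position: [0.5236, -0.2041, 0.2241]
eef_rot: [-1.75, -2.609, 0.0]
force: [-0.1, 0.3, -0.7]
width: 0.0428
finger_force: 0.0
```

```bash
python3 - <<'E'
from h import *
im=manip.read_camera("scene"); save("s4",im); P=manip.camera_params("scene")
for q,z in [("paddle",.07),("turner",0),("mug",0),("jar",0)]:
    for m in manip.mark_of("scene",q)[:1]: print(q,m["p"],onz(P,m["position"],z))
a=im[100:280,140:440]; save("c4",cv2.resize(a,(800,480)))
E
```

```text
turner 0.93 [[0.48485234 0.18939927 0.        ]]
mug 0.56 [[ 0.7197391 -0.2455003  0.       ]]
jar 0.87 [[ 0.73860857 -0.06157657  0.        ]]
```

View pics/c4.png

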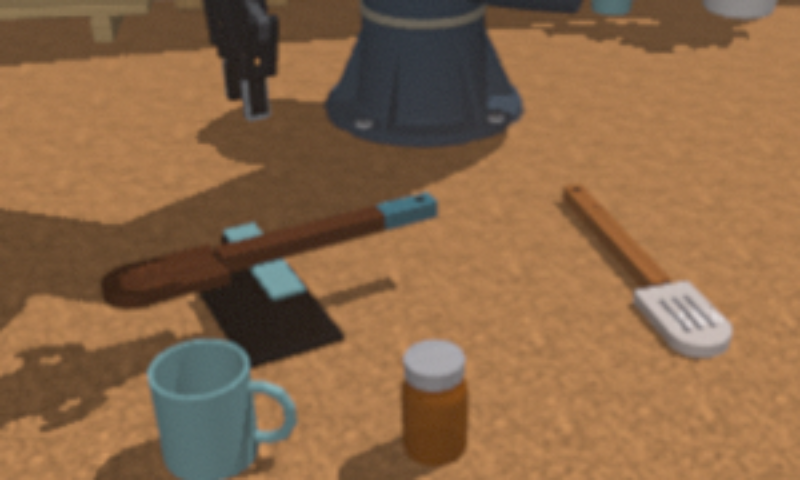

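The paddle lies across the ridge on its own, with its head tip near (108,285) and blue end near (435,205) in the crop. I'll check that it's level by projection.

```bash
python3 - <<'E'
from h import *
im=manip.read_camera("scene"); P=manip.camera_params("scene")
old=cv2.imread("pics/s4.png")[:,:,::-1]; print("diff",np.abs(im.astype(int)-old)[150:230,170:310].mean())
M=R.from_rotvec(P["orientation"]).as_matrix()
u=np.array([-np.sin(.39),np.cos(.39)]); c=np.array([.5238,-.2046])
for deg in(-5,0,5):
    t=np.radians(deg)
    p=[[*(c+u*d*np.cos(t)),z+d*np.sin(t)] for d,z in((.187,.09),(.043*-1,.09),(-.153,.084))]
    q=cv2.projectPoints(np.array(p),cv2.Rodrigues(M.T)[0],-M.T@P["eye"],P["camera_matrix"],P["distortion"])[0]
    print(deg,((q.reshape(-1,2)-[140,100])*8/3).round(0).tolist())
E
```

```text
diff 1.5991666666666666
-5 [[431.0, 210.0], [216.0, 247.0], [98.0, 274.0]]
0 [[432.0, 196.0], [216.0, 250.0], [100.0, 286.0]]
5 [[431.0, 182.0], [217.0, 254.0], [103.0, 298.0]]
```

The predicted level ends (432,196) and (100,286) match what the picture shows, so the paddle is level and still. Handing in.

```bash
python3 -c "
from cell import manip
print(manip.sign_off())"
```

```text
the job is handed in; nothing more can be done
None
```

The paddle is balanced level across the drying rest's ridge, released and square to it within about a degree; the turner, mug and jar were left where they stood, and the job is handed in (no verdict came back).

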